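Set out the proofing inks in press order

ROBOT

A 6-joint arm with a two-finger parallel gripper is mounted at the origin on the work surface. World frame = base frame: x ahead of the robot, y to its left, z up, the work surface at z = 0. Lengths are in m, angles in degrees, forces in N, time in s.
With the tool pointing down it reaches from about 0.3 to 0.875 m from the base axis. Payload 6.4 kg.
Tool frame: the origin (TCP) lies at the very end of the fingers, on their centre line; the grasp point (between the pads) lies r.pinch_z behind it (r.pinch_z is the distance from the TCP to the grasp point, in m); x points along the fingers, z is the direction in which the jaws open and shut, and the axes are right-handed (so a half turn about x gives the same grasp; the last joint's range is limited). The gripper opens to 88 mm and grips with 3 to 60 N. Pads are 18 mm wide; open, the fingers measure 123 mm over their backs; the gripper's body (75 mm by 187 mm) begins 45 mm behind the grasp point.
Start: joints at [-82.81, 10.359, 92.074, -0, 77.567, -11.82], TCP at [0.187, -0.544, 0.239] pointing down, gripper open.
Joint ranges: [-171.53, 171.53], [-51.25, 118.39], [17.06, 147.69], [-65.23, 245.23], [0, 150.52], [-178.68, 178.68]. Speed limits (degrees/s): [147.25, 147.25, 172.46, 180, 180, 180].

INTERFACE

Orientations are given as a 3x3 rotation matrix whose columns are the frame's x, y, z axes.
In Python, from bench import r, eyes, finder gives the robot as it stands.
- The arm moves only by the tool servo_tool, never from a script. Its argument "moves" is a list of rows, each an object of numbers: "ax", "ay", "az": the turn, a rotation vector about the tool's x, y, z in units of 5 degrees (1.0 is 5 degrees); "tx", "ty", "tz": the shift along the tool's x, y, z in units of 60 mm (1.0 is 60 mm); "grip": the opening, from 0 (shut) to 1 (fully open). A call has 1 to 5 rows; each row is the pose to reach, as a shift and turn from the pose commanded when the call began, along the tool's axes at that moment; what a row does not reach only later rows make up. A row lasts 1/8 s, in which the tool goes at most 62.5 mm and 10.7 degrees, less where a joint would pass 70% of its speed; a pose out of reach is approached as far as the arm can. A call with a gripper value outside its range is refused whole. The fingers move at their own pace and stop on an object; "grip_force" is the grip in N (left out, the last holds). Time passes only in rows, so rows that repeat a pose let the fingers close. It gives the time, the measured TCP pose, the force and the opening at its end, in the units of the state.
- r.get_state(): the state, without advancing time (a new reading comes with each control period).
- eyes.grab_frame(name): name is "side" or "top"; returns (picture, depth): 480x640x3 uint8, red, green, blue; 480x640 float32, m along the optical axis (not along the pixel's ray), 0 where there is no reading.
- eyes.calibration(name): a dict with "intrinsics" (3x3 intrinsics, pixels), "extrinsics" (4x4, takes a point from world to camera coordinates). Camera axes: x right, y down, z forward; pixel columns grow to the right and rows downward; lengths in m; the calibration is good to about 2 mm. A picture is of the moment at which its call begins. calibration takes no time and is no camera call.
- r.job_done(): hands the job in, once; it reports no verdict.
Trained networks look in the newest picture that a camera, given by its name, has taken for a name from the list of things; names that differ only in an ending like _2 or _b are one class to them, and where a whole thing is asked for, a point or a joint stands for the part that bears it (a point fixed in the world has none). Each returns a list of dicts, best first, with "p" (0 to 1); they miss things now and then, are a little off and sometimes report something else, mostly with a low value. They report only what shows in the picture. A call takes as long as a camera call. They do not tell look-alikes from the thing itself.
- finder.find_in(camera, query): "rect" ([left, top, right, bottom] as shares, 0 to 1, of the picture: columns of its width, rows of its height, round what is visible of it).
- finder.tip_of(camera, query): "xy" ([column, row] as shares, 0 to 1, of the picture: columns of its width, rows of its height: a listed point, or the origin of a listed thing).
The state is a dict: "time": time; "joints": joint angles; "joint_velocities": joint speeds; "joint_efforts": joint torques, N m; "tool_pos": TCP position; "eef_rot": TCP orientation; "ft_force": force on the tool from outside, world axes, zero at the start; "moment": the same for the moment, N m; "opening": finger opening in m.
Only numpy, scipy, OpenCV 4.12 (cv2) and the standard library are available. Lean on these libraries where they do the work, as an engineer would, in place of code of your own. Each camera call takes 0.05 s, during which the arm holds its last target. There are 200 camera calls.

TASK

Set out the four process inks for the proof: put each ink pot in the drip dish of its own colour, one after another in press order: black first, then cyan, then magenta, then yellow. Stand every pot upright, flat on the floor of its dish, setting it down rather than dropping it, and leave the white and the green pot where they stand.

Things in the scene. Friction and masses are not known exactly. Their poses are not given: they have to be found in the camera images.
- black_mid (a point): upright screw-top ink sample pot, a plain cylinder 46 mm across and 56 mm tall, pale grey body with a black label band, and a black lid seen from above; about 90 g (60 to 130 g). This point is its centre, 28 mm above its underside; z is up along its axis. Stands loose on the desk at the start
- cyan_mid (a point): upright screw-top ink sample pot, a plain cylinder 46 mm across and 56 mm tall, pale grey body with a cyan label band, and a cyan lid seen from above; about 90 g (60 to 130 g). This point is its centre, 28 mm above its underside; z is up along its axis. Stands loose on the desk at the start
- magenta_mid (a point): upright screw-top ink sample pot, a plain cylinder 46 mm across and 56 mm tall, pale grey body with a magenta label band, and a magenta lid seen from above; about 90 g (60 to 130 g). This point is its centre, 28 mm above its underside; z is up along its axis. Stands loose on the desk at the start
- yellow_mid (a point): upright screw-top ink sample pot, a plain cylinder 46 mm across and 56 mm tall, pale grey body with a yellow label band, and a yellow lid seen from above; about 90 g (60 to 130 g). This point is its centre, 28 mm above its underside; z is up along its axis. Stands loose on the desk at the start
- black_floor (a point): round shallow drip dish fixed to the desk, grey rim, black inside. 76 mm across outside, well 66 mm across, rim top 8 mm above the desk. This point is the centre of the well's flat floor, 3 mm above the desk; z is up. Nothing standing among the dishes and pots is taller than 60 mm
- cyan_floor (a point): round shallow drip dish fixed to the desk, grey rim, cyan inside. 76 mm across outside, well 66 mm across, rim top 8 mm above the desk. This point is the centre of the well's flat floor, 3 mm above the desk; z is up. Nothing standing among the dishes and pots is taller than 60 mm
- magenta_floor (a point): round shallow drip dish fixed to the desk, grey rim, magenta inside. 76 mm across outside, well 66 mm across, rim top 8 mm above the desk. This point is the centre of the well's flat floor, 3 mm above the desk; z is up. Nothing standing among the dishes and pots is taller than 60 mm
- yellow_floor (a point): round shallow drip dish fixed to the desk, grey rim, yellow inside. 76 mm across outside, well 66 mm across, rim top 8 mm above the desk. This point is the centre of the well's flat floor, 3 mm above the desk; z is up. Nothing standing among the dishes and pots is taller than 60 mm
- white_mid (a point): upright screw-top ink sample pot, a plain cylinder 46 mm across and 56 mm tall, pale grey body with a white label band, and a white lid seen from above; about 90 g (60 to 130 g). This point is its centre, 28 mm above its underside; z is up along its axis. Not wanted: stays where it stands
- green_mid (a point): upright screw-top ink sample pot, a plain cylinder 46 mm across and 56 mm tall, pale grey body with a green label band, and a green lid seen from above; about 90 g (60 to 130 g). This point is its centre, 28 mm above its underside; z is up along its axis. Not wanted: stays where it stands
Things that resemble listed ones, but are neither listed nor needed, are in the scene too. What is shaped like the part that bears black_floor but brown is not meant.

How it is judged:
By the outcome, as a careful person would: the job done as asked, in the order asked, and still so for the second after the job is handed in, with the robot touching nothing.
It also fails if it takes over 96 s, if anything falls off the work surface, if the arm or the gripper's body presses on something with over 40 N, if the wrist force passes 120 N, or if a joint passes its speed limit or range.

## Working session

There is one attempt and no reset: what is moved stays moved. The work goes in short steps, Python scripts to look and compute and a tool call to move; the robot and the scene stay as the last step left them, time stands still between calls to the robot, and variables do not carry over. Pictures are saved under pics/ and viewed, about 12 in all and at most 16, crops included, and the job is handed in when it is done.

Besides the shell and the picture viewer there is one more tool, called after "Call:" as name(argument=value, ...) on one line, values as JSON. servo_tool: Moves the arm, as the interface text tells. Its arguments: {"type":"object","properties":{"moves":{"type":"array","items":{"type":"object","properties":{"ax":{"type":"number"},"ay":{"type":"number"},"az":{"type":"number"},"tx":{"type":"number"},"ty":{"type":"number"},"tz":{"type":"number"},"grip":{"type":"number"}}}},"grip_force":{"type":"number"}},"required":["moves"]}

```bash
mkdir -p pics; ls; cat > h.py <<'E'
import numpy as np, cv2
from bench import r, eyes, finder
def world(cam,u,v,d):
    c=eyes.calibration(cam);K=np.array(c["intrinsics"]);T=np.array(c["extrinsics"])
    p=np.array([(u-K[0,2])/K[0,0]*d,(v-K[1,2])/K[1,1]*d,d])
    return T[:3,:3].T@(p-T[:3,3])
def onz(cam,u,v,z):
    o=world(cam,u,v,0.);q=world(cam,u,v,1.)-o
    return o+q*(z-o[2])/q[2]
def snap(cam,name):
    im,d=eyes.grab_frame(cam);cv2.imwrite(f"pics/{name}.png",im[:,:,::-1]);return im,d
E
python3 - <<'E'
from h import *
for c in("top","side"):
    snap(c,c+"0")
    for q in ["black","cyan","magenta","yellow"]:
        for s in("_floor","_mid"):
            l=finder.tip_of(c,q+s)
            for x in l[:3]:
                u,v=x["xy"][0]*640,x["xy"][1]*480
                print(c,q+s,round(x["p"],2),round(u),round(v),onz(c,u,v,.003 if s=="_floor" else .028).round(3))
s=r.get_state();print(s["time"],s["tool_pos"],s["eef_rot"],s["opening"],r.pinch_z)
E
```

```text
pics
top black_floor 0.88 433 228 [ 0.586 -0.332  0.003]
top black_floor 0.81 476 212 [ 0.626 -0.445  0.003]
top black_floor 0.71 144 293 [0.43  0.394 0.003]
top black_mid 0.56 163 220 [0.61  0.342 0.028]
top cyan_floor 0.64 262 282 [0.454 0.101 0.003]
top cyan_mid 0.57 222 246 [0.543 0.196 0.028]
top magenta_floor 0.69 376 247 [ 0.54  -0.186  0.003]
top magenta_mid 0.52 295 233 [0.575 0.015 0.028]
top yellow_floor 0.88 406 314 [ 0.372 -0.259  0.003]
top yellow_mid 0.61 203 308 [0.393 0.241 0.028]
side black_floor 0.79 316 195 [ 0.6   -0.335  0.003]
side black_floor 0.67 271 199 [ 0.717 -0.295  0.003]
side black_floor 0.56 311 176 [ 0.635 -0.449  0.003]
side black_mid 0.96 245 357 [0.613 0.337 0.028]
side cyan_floor 0.8 350 294 [0.454 0.094 0.003]
side magenta_floor 0.93 328 224 [ 0.545 -0.185  0.003]
side magenta_mid 0.67 297 259 [0.581 0.017 0.028]
side yellow_floor 0.62 400 216 [ 0.371 -0.25   0.003]
side yellow_mid 0.7 372 332 [0.397 0.238 0.028]
0.9 [ 0.18729729 -0.54366003  0.23873688] [[-3.76035680e-06  9.45469887e-01  3.25709522e-01]
 [-1.17649740e-05  3.25709522e-01 -9.45469887e-01]
 [-1.00000000e+00 -7.38726819e-06  9.89864464e-06]] 0.08805683031050104 0.0187
```

```bash
python3 - <<'E'
import cv2
im=cv2.imread("pics/top0.png")[170:350,110:520];cv2.imwrite("pics/top0c.png",cv2.resize(im,(800,351),interpolation=cv2.INTER_CUBIC))
E
```

```text
(no output)
```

View pics/top0.png

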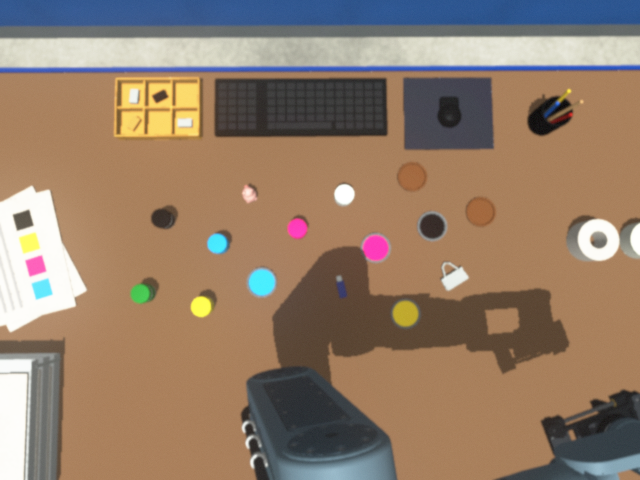

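View pics/side0.png

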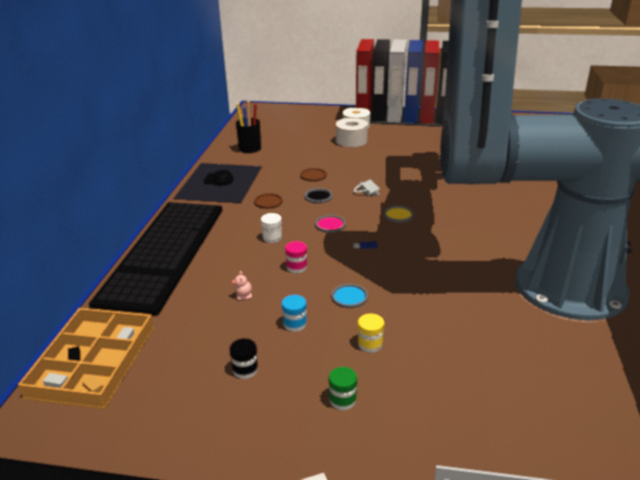

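View pics/top0c.png

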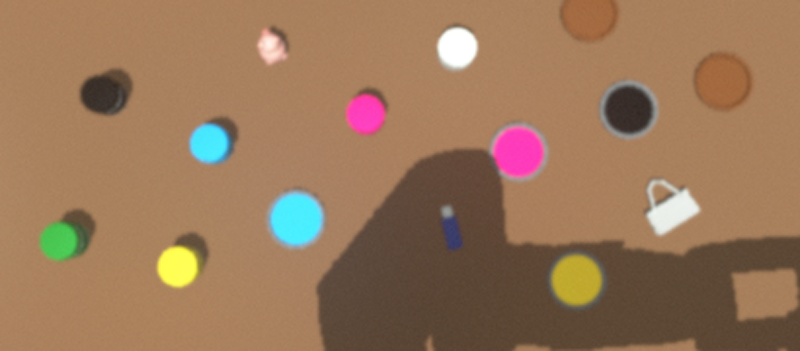

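The top view shows the black pot at (163,218), cyan at (218,243), magenta at (297,228) and yellow at (202,306). The white pot is at (344,194) and green at (141,293).
Round dishes at the right: (432,226) is black inside with a grey rim. (412,177) and (480,212) are brown look-alikes. So (432,226) is black_floor, and the enlarged crop and side view (318,196) confirm it. The magenta dish is at (376,248), cyan at (262,282) and yellow at (406,314).

```bash
cat > meas.py <<'E'
from h import *
PX={"black_mid":(163,218),"cyan_mid":(218,243),"magenta_mid":(297,228),"yellow_mid":(202,306),"white_mid":(344,194),"green_mid":(141,293),
"black_floor":(432,226),"cyan_floor":(262,282),"magenta_floor":(376,248),"yellow_floor":(406,314)}
def blob(im,u,v,tol=45):
    m=(np.abs(im.astype(int)-im[v,u]).max(2)<tol).astype(np.uint8)
    m[:, :max(0,u-22)]=0;m[:,u+22:]=0;m[:max(0,v-22)]=0;m[v+22:]=0
    n,l,s,c=cv2.connectedComponentsWithStats(m);k=l[v,u];return c[k],s[k]
E
python3 - <<'E'
from meas import *
im,d=snap("top","t1")
c=eyes.calibration("top");T=np.array(c["extrinsics"]);print((-T[:3,:3].T@T[:3,3]).round(2))
for n,(u,v) in PX.items():
    (cu,cv_),s=blob(im,u,v);z=.056 if "mid" in n else .003
    out=[]
    for a in range(v-20,v+21):
        for b in range(u-20,u+21):
            if d[a,b]>0:
                w=world("top",b,a,d[a,b])
                if "mid" in n and .045<w[2]<.07: out.append(w)
    dz=world("top",cu,cv_,np.median(d[v-2:v+3,u-2:u+3]))
    print(n,round(cu,1),round(cv_,1),s[2:],onz("top",cu,cv_,z).round(4),dz.round(4),len(out), (np.mean(out,0).round(4) if out else ""))
E
```

```text
[ 0.46 -0.02  1.28]
black_mid 164.1 217.1 [ 25  23 435] [0.6131 0.3312 0.056 ] [0.613  0.331  0.0569] 312 [0.6121 0.3394 0.0567]Traceback (most recent call last):
  File "<stdin>", line 10, in <module>
  File "h.py", line 4, in world
    c=eyes.calibration(cam);K=np.array(c["intrinsics"]);T=np.array(c["extrinsics"])
ValueError: time passes only in moves, steps and waits
```

Call:
servo_tool(moves=[{"ax": 3.802, "tx": 0, "ty": 0, "tz": 0, "grip": 1}, {"ax": 3.802, "grip": 1}, {"ax": 3.802, "grip": 1}], grip_force=15)

```text
validation failed for argument at $.mo...
```

```bash
sed -i 's/^def world/C={c:eyes.calibration(c) for c in("top","side")}\ndef world/; s/c=eyes.calibration(cam);/c=C[cam];/' h.py
python3 - <<'E'
from meas import *
im,d=snap("top","t1")
for n,(u,v) in PX.items():
    (cu,cv_),s=blob(im,u,v);z=.056 if "mid" in n else .003
    out=[]
    for a in range(v-20,v+21):
        for b in range(u-20,u+21):
            if d[a,b]>0:
                w=world("top",b,a,d[a,b])
                if "mid" in n and .045<w[2]<.07: out.append(w)
    dz=world("top",cu,cv_,np.median(d[v-2:v+3,u-2:u+3]))
    print(n,round(cu,1),round(cv_,1),s[2:],onz("top",cu,cv_,z).round(4),dz.round(4),len(out), (np.mean(out,0).round(4) if out else ""))
print(r.get_state()["time"])
E
```

```text
black_mid 164.1 217.2 [ 25  22 425] [0.6129 0.3314 0.056 ] [0.6127 0.3309 0.0576] 316 [0.6121 0.3392 0.0565]
cyan_mid 216.5 243.1 [ 18  19 272] [0.549  0.2045 0.056 ] [0.5489 0.2042 0.0575] 305 [0.5495 0.2031 0.0566]
magenta_mid 296.7 228.1 [ 19  19 271] [0.5837 0.011  0.056 ] [0.5835 0.011  0.0584] 290 [0.5841 0.0106 0.057 ]
yellow_mid 200.5 306.4 [ 20  20 319] [0.3978 0.2416 0.056 ] [0.3979 0.2411 0.0582] 318 [0.3994 0.2404 0.0566]
white_mid 343.9 194.0 [ 19  19 295] [ 0.6663 -0.1047  0.056 ] [ 0.6661 -0.1046  0.0574] 294 [ 0.6669 -0.1044  0.0567]
green_mid 139.6 293.3 [ 18  19 273] [0.4304 0.3868 0.056 ] [0.4304 0.3866 0.0565] 328 [0.4314 0.3849 0.0564]
black_floor 431.8 225.9 [ 24  24 453] [ 0.5921 -0.3299  0.003 ] [ 0.5919 -0.3296  0.0044] 0 
cyan_floor 261.4 282.0 [ 26  25 516] [0.4544 0.1016 0.003 ] [0.4544 0.1015 0.004 ] 0 
magenta_floor 375.3 247.6 [ 25  24 482] [ 0.5382 -0.1855  0.003 ] [ 0.5382 -0.1854  0.0039] 0 
yellow_floor 405.0 313.1 [ 25  25 509] [ 0.3736 -0.2569  0.003 ] [ 0.3738 -0.2566  0.0046] 0 
1.0
```

Call:
servo_tool(moves=[{"ax": 3.802, "ay": 0, "az": 0, "tx": 0, "ty": 0, "tz": 0, "grip": 1}, {"ax": 3.802, "ay": 0, "az": 0, "tx": 0, "ty": 0, "tz": 0, "grip": 1}, {"ax": 3.802, "ay": 0, "az": 0, "tx": 0, "ty": 0, "tz": 0, "grip": 1}], grip_force=15)

```text
time: 1.38
tool_pos: [0.1873, -0.5436, 0.2387]
eef_rot: [[-0.0, 1.0, 0.001], [0.0, 0.001, -1.0], [-1.0, -0.0, -0.0]]
ft_force: [0.1, 0.3, 0.1]
opening: 0.0884
```

Call:
servo_tool(moves=[{"ax": 0, "ay": 0, "az": 0, "tx": 0.5, "ty": 7.1, "tz": -14.7, "grip": 1}, {"ax": 0, "ay": 0, "az": 0, "tx": 0.5, "ty": 7.1, "tz": -14.7, "grip": 1}, {"ax": 0, "ay": 0, "az": 0, "tx": 0.5, "ty": 7.1, "tz": -14.7, "grip": 1}, {"ax": 0, "ay": 0, "az": 0, "tx": 0.5, "ty": 7.1, "tz": -14.7, "grip": 1}, {"ax": 0, "ay": 0, "az": 0, "tx": 0.5, "ty": 7.1, "tz": -14.7, "grip": 1}])

```text
time: 2.0
tool_pos: [0.3237, -0.2607, 0.2293]
eef_rot: [[0.001, 1.0, 0.003], [-0.001, 0.003, -1.0], [-1.0, 0.001, 0.001]]
ft_force: [0.9, -0.3, 0.0]
opening: 0.088
```

Call:
servo_tool(moves=[{"ax": 0, "ay": 0, "az": 0, "tx": 1.5, "ty": 4.82, "tz": -9.98, "grip": 1}, {"ax": 0, "ay": 0, "az": 0, "tx": 1.5, "ty": 4.82, "tz": -9.98, "grip": 1}, {"ax": 0, "ay": 0, "az": 0, "tx": 1.5, "ty": 4.82, "tz": -9.98, "grip": 1}, {"ax": 0, "ay": 0, "az": 0, "tx": 1.5, "ty": 4.82, "tz": -9.98, "grip": 1}, {"ax": 0, "ay": 0, "az": 0, "tx": 1.5, "ty": 4.82, "tz": -9.98, "grip": 1}])

```text
time: 2.62
tool_pos: [0.4587, 0.0185, 0.1875]
eef_rot: [[0.001, 1.0, 0.004], [-0.0, 0.004, -1.0], [-1.0, 0.001, 0.0]]
ft_force: [1.0, -0.8, 0.6]
opening: 0.0884
```

Call:
servo_tool(moves=[{"ax": 0, "ay": 0, "az": 0, "tx": 1.1, "ty": 2.57, "tz": -5.33, "grip": 1}, {"ax": 0, "ay": 0, "az": 0, "tx": 1.1, "ty": 2.57, "tz": -5.33, "grip": 1}, {"ax": 0, "ay": 0, "az": 0, "tx": 1.1, "ty": 2.57, "tz": -5.33, "grip": 1}, {"ax": 0, "ay": 0, "az": 0, "tx": 1.1, "ty": 2.57, "tz": -5.33, "grip": 1}, {"ax": 0, "ay": 0, "az": 0, "tx": 1.1, "ty": 2.57, "tz": -5.33, "grip": 1}])

```text
time: 3.25
tool_pos: [0.592, 0.2953, 0.1297]
eef_rot: [[0.0, 1.0, 0.004], [-0.0, 0.004, -1.0], [-1.0, 0.0, 0.0]]
ft_force: [0.8, -0.7, 0.3]
opening: 0.0882
```

Call:
servo_tool(moves=[{"ax": 0, "ay": 0, "az": 0, "tx": 0.1, "ty": 0.35, "tz": -0.73, "grip": 1}, {"ax": 0, "ay": 0, "az": 0, "tx": 0.1, "ty": 0.35, "tz": -0.73, "grip": 1}, {"ax": 0, "ay": 0, "az": 0, "tx": 0.8, "ty": 0.35, "tz": -0.73, "grip": 1}, {"ax": 0, "ay": 0, "az": 0, "tx": 1.5, "ty": 0.35, "tz": -0.73, "grip": 1}, {"ax": 0, "ay": 0, "az": 0, "tx": 1.82, "ty": 0.35, "tz": -0.73, "grip": 1}])

```text
time: 3.88
tool_pos: [0.6104, 0.3354, 0.0183]
eef_rot: [[-0.004, 1.0, 0.001], [-0.002, 0.001, -1.0], [-1.0, -0.004, 0.002]]
ft_force: [-0.5, -1.2, 1.0]
opening: 0.0882
```

```bash
python3 - <<'E'
from h import *
im,d=snap("side","s1");cv2.imwrite("pics/s1c.png",cv2.resize(im[230:450,130:420,::-1],None,fx=2.5,fy=2.5))
E
```

```text
(no output)
```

View pics/s1c.png

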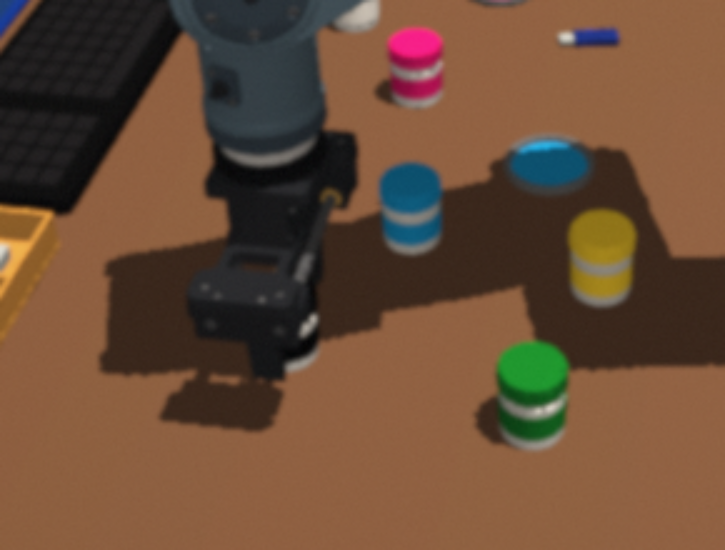

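The gripper straddles the black pot (full-picture pixels about (245,360)) and the other pots stand untouched. Next I close the fingers.

Call:
servo_tool(moves=[{"ax": 0, "ay": 0, "az": 0, "tx": -0.02, "ty": 0.03, "tz": -0.03, "grip": 0.4}, {"ax": 0, "ay": 0, "az": 0, "tx": -0.02, "ty": 0.03, "tz": -0.03, "grip": 0.4}, {"ax": 0, "ay": 0, "az": 0, "tx": -0.02, "ty": 0.03, "tz": -0.03, "grip": 0.4}, {"ax": 0, "ay": 0, "az": 0, "tx": -0.02, "ty": 0.03, "tz": -0.03, "grip": 0.4}, {"ax": 0, "ay": 0, "az": 0, "tx": -0.02, "ty": 0.03, "tz": -0.03, "grip": 0.4}], grip_force=20)

```text
time: 4.55
tool_pos: [0.6144, 0.3391, 0.0229]
eef_rot: [[0.001, 1.0, 0.0], [0.0, 0.0, -1.0], [-1.0, 0.001, -0.0]]
ft_force: [0.0, 0.1, 3.6]
opening: 0.0453
```

Call:
servo_tool(moves=[{"ax": 0, "ay": 0, "az": 0, "tx": -0.6, "ty": 0, "tz": 0, "grip": 0.4}, {"ax": 0, "ay": 0, "az": 0, "tx": -1.5, "ty": 0, "tz": 0, "grip": 0.4}, {"ax": 0, "ay": 0, "az": 0, "tx": -1.7, "ty": -0.1, "tz": 0.6, "grip": 0.4}, {"ax": 0, "ay": 0, "az": 0, "tx": -1.7, "ty": -0.1, "tz": 1.4, "grip": 0.4}, {"ax": 0, "ay": 0, "az": 0, "tx": -1.7, "ty": -0.1, "tz": 2.3, "grip": 0.4}])

```text
time: 5.18
tool_pos: [0.6078, 0.2, 0.1244]
eef_rot: [[0.001, 1.0, 0.002], [-0.0, 0.002, -1.0], [-1.0, 0.001, 0.0]]
ft_force: [0.9, -0.0, -0.5]
opening: 0.0458
```

Call:
servo_tool(moves=[{"ax": 0, "ay": 0, "az": 0, "tx": 0, "ty": -0.27, "tz": 1, "grip": 0.4}, {"ax": 0, "ay": 0, "az": 0, "tx": 0, "ty": -0.27, "tz": 2, "grip": 0.4}, {"ax": 0, "ay": 0, "az": 0, "tx": 0, "ty": -0.27, "tz": 3, "grip": 0.4}, {"ax": 0, "ay": 0, "az": 0, "tx": 0, "ty": -0.27, "tz": 4, "grip": 0.4}, {"ax": 0, "ay": 0, "az": 0, "tx": 0, "ty": -0.27, "tz": 5, "grip": 0.4}])

```text
time: 5.8
tool_pos: [0.5915, -0.101, 0.1242]
eef_rot: [[0.0, 1.0, 0.0], [0.0, 0.0, -1.0], [-1.0, 0.0, -0.0]]
ft_force: [0.9, 0.1, -1.3]
opening: 0.0452
```

Call:
servo_tool(moves=[{"ax": 0, "ay": 0, "az": 0, "tx": 0, "ty": 0, "tz": 1, "grip": 0.4}, {"ax": 0, "ay": 0, "az": 0, "tx": 0, "ty": 0, "tz": 2, "grip": 0.4}, {"ax": 0, "ay": 0, "az": 0, "tx": 0, "ty": 0, "tz": 3, "grip": 0.4}, {"ax": 0, "ay": 0, "az": 0, "tx": 0, "ty": 0, "tz": 3.5, "grip": 0.4}, {"ax": 0, "ay": 0, "az": 0, "tx": 0, "ty": 0, "tz": 3.7, "grip": 0.4}])

```text
time: 6.42
tool_pos: [0.5913, -0.323, 0.1237]
eef_rot: [[-0.0, 1.0, -0.002], [0.0, -0.002, -1.0], [-1.0, -0.0, -0.0]]
ft_force: [0.3, -0.3, -0.4]
opening: 0.0454
```

Call:
servo_tool(moves=[{"ax": 0, "ay": 0, "az": 0, "tx": 0.4, "ty": 0.01, "tz": 0.11, "grip": 0.4}, {"ax": 0, "ay": 0, "az": 0, "tx": 1.0, "ty": 0.01, "tz": 0.11, "grip": 0.4}, {"ax": 0, "ay": 0, "az": 0, "tx": 1.3, "ty": 0.01, "tz": 0.11, "grip": 0.4}, {"ax": 0, "ay": 0, "az": 0, "tx": 1.3, "ty": 0.01, "tz": 0.11, "grip": 0.4}, {"ax": 0, "ay": 0, "az": 0, "tx": 1.3, "ty": 0.01, "tz": 0.11, "grip": 0.4}])

```text
time: 7.05
tool_pos: [0.5933, -0.3277, 0.0471]
eef_rot: [[0.001, 1.0, 0.001], [-0.001, 0.001, -1.0], [-1.0, 0.001, 0.001]]
ft_force: [-0.1, -0.9, 0.1]
opening: 0.0454
```

```bash
python3 - <<'E'
from h import *
im,d=snap("side","s2");cv2.imwrite("pics/s2c.png",cv2.resize(im[110:270,220:430,::-1],None,fx=3.5,fy=3.5))
print(r.get_state()["tool_pos"])
E
```

```text
[ 0.59353121 -0.32807118  0.04763434]
```

View pics/s2c.png

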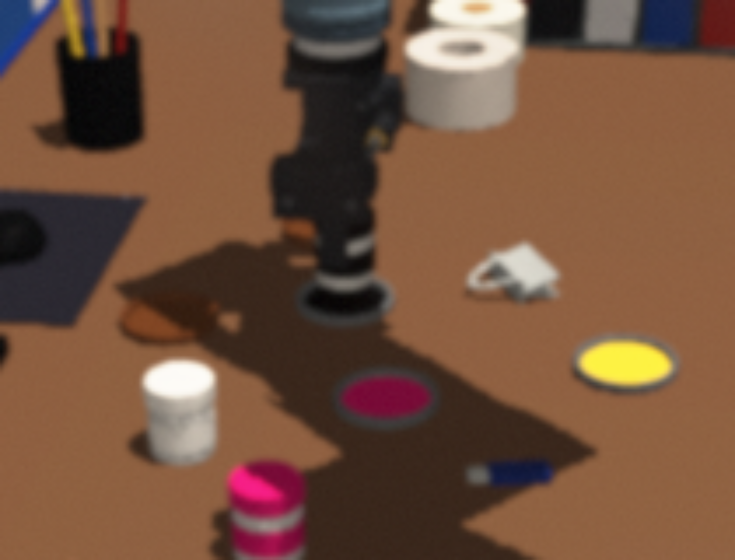

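The pot hangs about 2 cm above the black dish and is centred over it (crop (345,285)). I'll lower it slowly.

Call:
servo_tool(moves=[{"ax": 0, "ay": 0, "az": 0, "tx": 0.15, "ty": -0.02, "tz": 0.03, "grip": 0.4}, {"ax": 0, "ay": 0, "az": 0, "tx": 0.25, "ty": -0.02, "tz": 0.03, "grip": 0.4}, {"ax": 0, "ay": 0, "az": 0, "tx": 0.31, "ty": -0.02, "tz": 0.03, "grip": 0.4}, {"ax": 0, "ay": 0, "az": 0, "tx": 0.35, "ty": -0.02, "tz": 0.03, "grip": 0.4}, {"ax": 0, "ay": 0, "az": 0, "tx": 0.37, "ty": -0.02, "tz": 0.03, "grip": 0.4}])

```text
time: 7.72
tool_pos: [0.5911, -0.3295, 0.0258]
eef_rot: [[-0.001, 1.0, 0.0], [0.001, 0.0, -1.0], [-1.0, -0.001, -0.001]]
ft_force: [-8.7, 5.5, 18.5]
opening: 0.0453
```

Call:
servo_tool(moves=[{"ax": 0, "ay": 0, "az": 0, "tx": -0.012, "ty": 0, "tz": 0, "grip": 0.4}, {"ax": 0, "ay": 0, "az": 0, "tx": -0.012, "ty": 0, "tz": 0, "grip": 0.7}, {"ax": 0, "ay": 0, "az": 0, "tx": -0.012, "ty": 0, "tz": 0, "grip": 0.9}, {"ax": 0, "ay": 0, "az": 0, "tx": -0.012, "ty": 0, "tz": 0, "grip": 0.9}, {"ax": 0, "ay": 0, "az": 0, "tx": -0.012, "ty": 0, "tz": 0, "grip": 0.9}])

```text
time: 8.35
tool_pos: [0.5913, -0.3295, 0.0244]
eef_rot: [[-0.0, 1.0, 0.0], [0.0, 0.0, -1.0], [-1.0, -0.0, -0.0]]
ft_force: [0.6, -0.6, 0.4]
opening: 0.0788
```

Call:
servo_tool(moves=[{"ax": 0, "ay": 0, "az": 0, "tx": -0.7, "ty": 0, "tz": 0, "grip": 1}, {"ax": 0, "ay": 0, "az": 0, "tx": -1.6, "ty": 0, "tz": 0, "grip": 1}, {"ax": 0, "ay": 0, "az": 0, "tx": -1.7, "ty": -0.1, "tz": -0.9, "grip": 1}, {"ax": 0, "ay": 0, "az": 0, "tx": -1.7, "ty": -0.2, "tz": -1.9, "grip": 1}, {"ax": 0, "ay": 0, "az": 0, "tx": -1.7, "ty": -0.3, "tz": -2.9, "grip": 1}])

```text
time: 8.98
tool_pos: [0.573, -0.1541, 0.127]
eef_rot: [[0.001, 1.0, -0.001], [-0.0, -0.001, -1.0], [-1.0, 0.001, 0.0]]
ft_force: [0.8, 1.4, 0.3]
opening: 0.0879
```

Call:
servo_tool(moves=[{"ax": 0, "ay": 0, "az": 0, "tx": 0, "ty": -0.1, "tz": -1, "grip": 1}, {"ax": 0, "ay": 0, "az": 0, "tx": 0, "ty": -0.2, "tz": -2, "grip": 1}, {"ax": 0, "ay": 0, "az": 0, "tx": 0, "ty": -0.3, "tz": -3, "grip": 1}, {"ax": 0, "ay": 0, "az": 0, "tx": 0, "ty": -0.4, "tz": -4, "grip": 1}, {"ax": 0, "ay": 0, "az": 0, "tx": 0, "ty": -0.4, "tz": -5, "grip": 1}])

```text
time: 9.6
tool_pos: [0.5488, 0.1463, 0.1269]
eef_rot: [[0.0, 1.0, -0.0], [0.0, -0.0, -1.0], [-1.0, 0.0, -0.0]]
ft_force: [0.9, 0.2, -0.1]
opening: 0.0882
```

```bash
python3 - <<'E'
from meas import *
im,d=snap("top","t2")
u,v=432,226
P=[world("top",b,a,d[a,b]) for a in range(v-25,v+26) for b in range(u-25,u+26) if d[a,b]>0]
P=np.array([p for p in P if .05<p[2]<.07]);print("black pot",len(P),P.mean(0).round(4), P.std(0).round(4))
P=r.get_state();print(P["tool_pos"],P["time"])
cv2.imwrite("pics/t2c.png",cv2.resize(im[150:350,330:530,::-1],None,fx=3,fy=3))
E
```

```text
black pot 303 [ 0.5888 -0.3278  0.0599] [0.0119 0.012  0.0027]
[0.54803643 0.15298745 0.12705274] 9.65
```

View pics/t2c.png

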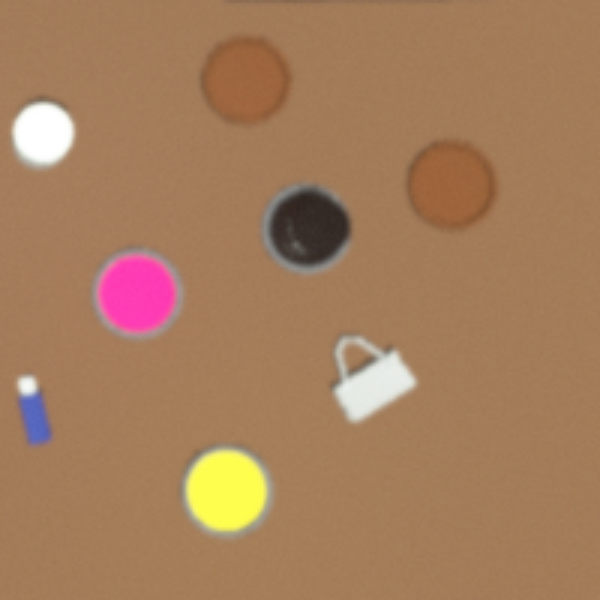

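The black pot stands in the black dish (crop (308,228)). Its lid is at z 0.060, level, and about 4 mm off centre. Next is cyan.

Call:
servo_tool(moves=[{"ax": 0, "ay": 0, "az": 0, "tx": 0.1, "ty": 0.02, "tz": -0.84, "grip": 1}, {"ax": 0, "ay": 0, "az": 0, "tx": 0.1, "ty": 0.02, "tz": -0.84, "grip": 1}, {"ax": 0, "ay": 0, "az": 0, "tx": 0.8, "ty": 0.02, "tz": -0.84, "grip": 1}, {"ax": 0, "ay": 0, "az": 0, "tx": 1.5, "ty": 0.02, "tz": -0.84, "grip": 1}, {"ax": 0, "ay": 0, "az": 0, "tx": 1.735, "ty": 0.02, "tz": -0.84, "grip": 1}])

```text
time: 10.28
tool_pos: [0.5486, 0.1934, 0.02]
eef_rot: [[-0.005, 1.0, -0.001], [-0.001, -0.001, -1.0], [-1.0, -0.005, 0.001]]
ft_force: [0.3, 0.3, -0.1]
opening: 0.088
```

Call:
servo_tool(moves=[{"ax": 0, "ay": 0, "az": 0, "tx": 0, "ty": 0, "tz": 0, "grip": 0.4}, {"ax": 0, "ay": 0, "az": 0, "tx": 0, "ty": 0, "tz": 0, "grip": 0.4}, {"ax": 0, "ay": 0, "az": 0, "tx": 0, "ty": 0, "tz": 0, "grip": 0.4}, {"ax": 0, "ay": 0, "az": 0, "tx": 0, "ty": 0, "tz": 0, "grip": 0.4}, {"ax": 0, "ay": 0, "az": 0, "tx": 0, "ty": 0, "tz": 0, "grip": 0.4}])

```text
time: 10.9
tool_pos: [0.5512, 0.1952, 0.0236]
eef_rot: [[0.002, 1.0, 0.0], [0.0, 0.0, -1.0], [-1.0, 0.002, -0.0]]
ft_force: [0.1, 1.4, 4.3]
opening: 0.0452
```

Call:
servo_tool(moves=[{"ax": 0, "ay": 0, "az": 0, "tx": -0.6, "ty": 0, "tz": 0, "grip": 0.4}, {"ax": 0, "ay": 0, "az": 0, "tx": -1.4, "ty": 0, "tz": 0, "grip": 0.4}, {"ax": 0, "ay": 0, "az": 0, "tx": -1.5, "ty": -0.6, "tz": 0.6, "grip": 0.4}, {"ax": 0, "ay": 0, "az": 0, "tx": -1.5, "ty": -1.2, "tz": 1.2, "grip": 0.4}, {"ax": 0, "ay": 0, "az": 0, "tx": -1.5, "ty": -1.61, "tz": 1.56, "grip": 0.4}])

```text
time: 11.52
tool_pos: [0.4518, 0.1, 0.1122]
eef_rot: [[-0.001, 1.0, -0.0], [-0.001, -0.0, -1.0], [-1.0, -0.001, 0.001]]
ft_force: [0.8, 0.0, -0.8]
opening: 0.0455
```

Call:
servo_tool(moves=[{"ax": 0, "ay": 0, "az": 0, "tx": 0, "ty": 0, "tz": 0, "grip": 0.4}, {"ax": 0, "ay": 0, "az": 0, "tx": 0.5, "ty": 0, "tz": 0, "grip": 0.4}, {"ax": 0, "ay": 0, "az": 0, "tx": 1, "ty": 0, "tz": 0, "grip": 0.4}, {"ax": 0, "ay": 0, "az": 0, "tx": 1.1, "ty": 0, "tz": 0, "grip": 0.4}, {"ax": 0, "ay": 0, "az": 0, "tx": 1.1, "ty": 0, "tz": 0, "grip": 0.4}])

```text
time: 12.15
tool_pos: [0.4543, 0.1015, 0.0466]
eef_rot: [[-0.0, 1.0, 0.0], [0.0, 0.0, -1.0], [-1.0, -0.0, -0.0]]
ft_force: [-0.9, 0.5, -0.9]
opening: 0.0458
```

```bash
python3 - <<'E'
from h import *
im,d=snap("side","s3");cv2.imwrite("pics/s3c.png",cv2.resize(im[220:400,260:470,::-1],None,fx=3,fy=3))
print(r.get_state()["tool_pos"])
E
```

```text
[0.4547496  0.10144189 0.04718741]
```

View pics/s3c.png

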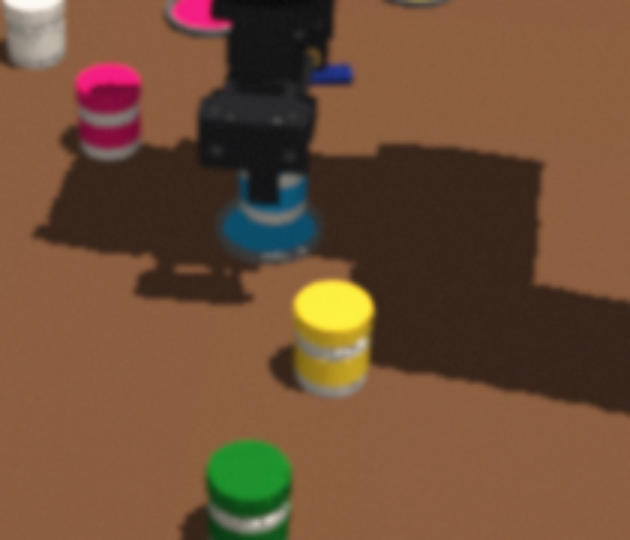

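The pot is over the cyan dish (crop (273,200) against dish (269,228)), about 2–3 mm towards the robot. I'll correct that slightly and lower it.

Call:
servo_tool(moves=[{"ax": 0, "ay": 0, "az": 0, "tx": 0.15, "ty": 0.04, "tz": 0, "grip": 0.4}, {"ax": 0, "ay": 0, "az": 0, "tx": 0.25, "ty": 0.04, "tz": 0, "grip": 0.4}, {"ax": 0, "ay": 0, "az": 0, "tx": 0.3, "ty": 0.04, "tz": 0, "grip": 0.4}, {"ax": 0, "ay": 0, "az": 0, "tx": 0.33, "ty": 0.04, "tz": 0, "grip": 0.4}, {"ax": 0, "ay": 0, "az": 0, "tx": 0.345, "ty": 0.04, "tz": 0, "grip": 0.4}])

```text
time: 12.82
tool_pos: [0.4562, 0.1012, 0.0265]
eef_rot: [[-0.001, 1.0, 0.0], [-0.0, 0.0, -1.0], [-1.0, -0.001, 0.0]]
ft_force: [-6.4, -0.8, 16.5]
opening: 0.0452
```

Call:
servo_tool(moves=[{"ax": 0, "ay": 0, "az": 0, "tx": -0.012, "ty": 0, "tz": 0, "grip": 0.4}, {"ax": 0, "ay": 0, "az": 0, "tx": -0.012, "ty": 0, "tz": 0, "grip": 0.7}, {"ax": 0, "ay": 0, "az": 0, "tx": -0.012, "ty": 0, "tz": 0, "grip": 0.9}, {"ax": 0, "ay": 0, "az": 0, "tx": -0.012, "ty": 0, "tz": 0, "grip": 0.9}, {"ax": 0, "ay": 0, "az": 0, "tx": -0.012, "ty": 0, "tz": 0, "grip": 0.9}])

```text
time: 13.45
tool_pos: [0.4563, 0.1012, 0.0265]
eef_rot: [[0.0, 1.0, 0.0], [-0.0, 0.0, -1.0], [-1.0, 0.0, 0.0]]
ft_force: [-0.2, -0.0, 0.1]
opening: 0.0792
```

Call:
servo_tool(moves=[{"ax": 0, "ay": 0, "az": 0, "tx": -0.6, "ty": 0, "tz": 0, "grip": 1}, {"ax": 0, "ay": 0, "az": 0, "tx": -1.5, "ty": 0, "tz": 0, "grip": 1}, {"ax": 0, "ay": 0, "az": 0, "tx": -1.7, "ty": 0.7, "tz": 0.5, "grip": 1}, {"ax": 0, "ay": 0, "az": 0, "tx": -1.7, "ty": 1.4, "tz": 1, "grip": 1}, {"ax": 0, "ay": 0, "az": 0, "tx": -1.7, "ty": 2.1, "tz": 1.5, "grip": 1}])

```text
time: 14.08
tool_pos: [0.5838, 0.0103, 0.1292]
eef_rot: [[0.001, 1.0, 0.0], [-0.0, 0.0, -1.0], [-1.0, 0.001, 0.0]]
ft_force: [1.2, 0.7, 0.7]
opening: 0.0884
```

```bash
python3 - <<'E'
from meas import *
im,d=snap("top","t3")
u,v=262,282
P=[world("top",b,a,d[a,b]) for a in range(v-25,v+26) for b in range(u-25,u+26) if d[a,b]>0]
P=np.array([p for p in P if .05<p[2]<.07]);print("cyan pot",len(P),P.mean(0).round(4), P.std(0).round(4))
P=r.get_state();print(P["tool_pos"],P["time"])
E
```

```text
cyan pot 0 nan nan
[0.58837018 0.00600761 0.12935963] 14.125<stdin>:5: RuntimeWarning: Mean of empty slice.
  ret = ret.dtype.type(ret / rcount)
  ret = _var(a, axis=axis, dtype=dtype, out=out, ddof=ddof,
  arrmean = um.true_divide(arrmean, div, out=arrmean,
  ret = ret.dtype.type(ret / rcount)
```

Call:
servo_tool(moves=[{"ax": 0, "ay": 0, "az": 0, "tx": 0, "ty": -0.07, "tz": -0.08, "grip": 1}, {"ax": 0, "ay": 0, "az": 0, "tx": 0.5, "ty": -0.07, "tz": -0.08, "grip": 1}, {"ax": 0, "ay": 0, "az": 0, "tx": 1.2, "ty": -0.07, "tz": -0.08, "grip": 1}, {"ax": 0, "ay": 0, "az": 0, "tx": 1.77, "ty": -0.07, "tz": -0.08, "grip": 1}, {"ax": 0, "ay": 0, "az": 0, "tx": 1.77, "ty": -0.07, "tz": -0.08, "grip": 1}])

```text
time: 14.75
tool_pos: [0.5742, 0.0175, 0.0196]
eef_rot: [[-0.007, 1.0, 0.001], [0.001, 0.001, -1.0], [-1.0, -0.007, -0.001]]
ft_force: [-0.4, 0.1, -0.3]
opening: 0.0883
```

```bash
python3 - <<'E'
from h import *
im,d=snap("side","s4");cv2.imwrite("pics/s4c.png",cv2.resize(im[180:360,240:450,::-1],None,fx=3,fy=3))
s=r.get_state();print(s["tool_pos"],s["ft_force"])
E
```

```text
[0.57623875 0.01712093 0.02165845] [-0.06628128  0.01332661  0.08476892]
```

View pics/s4c.png

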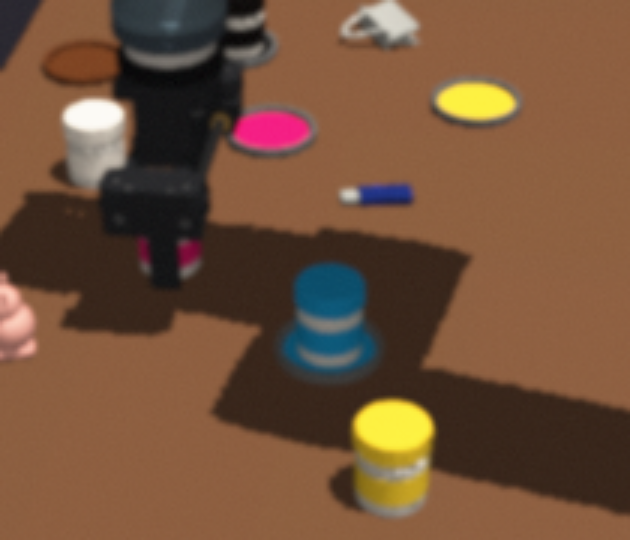

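Cyan stands upright in its dish (crop (330,320)). The gripper is over magenta but about 7 mm off, so I'll correct and then grip.

Call:
servo_tool(moves=[{"ax": 0, "ay": 0, "az": 0, "tx": 0, "ty": 0.11, "tz": 0.1, "grip": 1}, {"ax": 0, "ay": 0, "az": 0, "tx": 0, "ty": 0.11, "tz": 0.1, "grip": 1}, {"ax": 0, "ay": 0, "az": 0, "tx": 0, "ty": 0.11, "tz": 0.1, "grip": 0.4}, {"ax": 0, "ay": 0, "az": 0, "tx": 0, "ty": 0.11, "tz": 0.1, "grip": 0.4}, {"ax": 0, "ay": 0, "az": 0, "tx": 0, "ty": 0.11, "tz": 0.1, "grip": 0.4}])

```text
time: 15.42
tool_pos: [0.5846, 0.0101, 0.0225]
eef_rot: [[0.0, 1.0, 0.0], [0.0, 0.0, -1.0], [-1.0, 0.0, -0.0]]
ft_force: [-1.2, 0.2, 0.2]
opening: 0.0604
```

Call:
servo_tool(moves=[{"ax": 0, "ay": 0, "az": 0, "tx": 0, "ty": 0, "tz": 0, "grip": 0.4}, {"ax": 0, "ay": 0, "az": 0, "tx": 0, "ty": 0, "tz": 0, "grip": 0.4}, {"ax": 0, "ay": 0, "az": 0, "tx": 0, "ty": 0, "tz": 0, "grip": 0.4}])

```text
time: 15.8
tool_pos: [0.5846, 0.0101, 0.0223]
eef_rot: [[-0.0, 1.0, 0.0], [0.0, 0.0, -1.0], [-1.0, -0.0, -0.0]]
ft_force: [-1.0, 0.6, 1.1]
opening: 0.0451
```

Call:
servo_tool(moves=[{"ax": 0, "ay": 0, "az": 0, "tx": -0.6, "ty": 0, "tz": 0, "grip": 0.4}, {"ax": 0, "ay": 0, "az": 0, "tx": -1.5, "ty": 0, "tz": 0, "grip": 0.4}, {"ax": 0, "ay": 0, "az": 0, "tx": -1.6, "ty": -0.25, "tz": 0.9, "grip": 0.4}, {"ax": 0, "ay": 0, "az": 0, "tx": -1.6, "ty": -0.5, "tz": 1.8, "grip": 0.4}, {"ax": 0, "ay": 0, "az": 0, "tx": -1.6, "ty": -0.75, "tz": 2.7, "grip": 0.4}])

```text
time: 16.42
tool_pos: [0.5392, -0.1533, 0.1186]
eef_rot: [[0.001, 1.0, 0.001], [-0.0, 0.001, -1.0], [-1.0, 0.001, 0.0]]
ft_force: [0.6, -0.5, -0.8]
opening: 0.0455
```

Call:
servo_tool(moves=[{"ax": 0, "ay": 0, "az": 0, "tx": 0, "ty": 0, "tz": 0.56, "grip": 0.4}, {"ax": 0, "ay": 0, "az": 0, "tx": 0.2, "ty": 0, "tz": 0.56, "grip": 0.4}, {"ax": 0, "ay": 0, "az": 0, "tx": 0.7, "ty": 0, "tz": 0.56, "grip": 0.4}, {"ax": 0, "ay": 0, "az": 0, "tx": 1.15, "ty": 0, "tz": 0.56, "grip": 0.4}, {"ax": 0, "ay": 0, "az": 0, "tx": 1.2, "ty": 0, "tz": 0.56, "grip": 0.4}])

```text
time: 17.05
tool_pos: [0.5377, -0.1832, 0.0435]
eef_rot: [[-0.005, 1.0, 0.001], [0.003, 0.001, -1.0], [-1.0, -0.005, -0.003]]
ft_force: [-0.8, -0.3, -0.1]
opening: 0.0456
```

```bash
python3 - <<'E'
from h import *
im,d=snap("side","s5");cv2.imwrite("pics/s5c.png",cv2.resize(im[130:270,240:420,::-1],None,fx=3.5,fy=3.5))
s=r.get_state();print(s["tool_pos"],s["ft_force"])
E
```

```text
[ 0.53860018 -0.18385619  0.04468787] [-0.38899612  0.10299027 -1.18060152]
```

View pics/s5c.png

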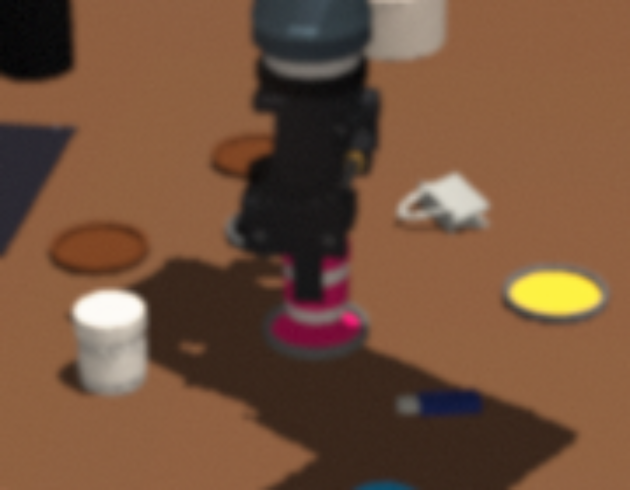

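The magenta pot is centred over its dish (crop (316,300) against (317,328)). Lowering it.

Call:
servo_tool(moves=[{"ax": 0, "ay": 0, "az": 0, "tx": 0.12, "ty": 0, "tz": 0.02, "grip": 0.4}, {"ax": 0, "ay": 0, "az": 0, "tx": 0.22, "ty": 0, "tz": 0.02, "grip": 0.4}, {"ax": 0, "ay": 0, "az": 0, "tx": 0.28, "ty": 0, "tz": 0.02, "grip": 0.4}, {"ax": 0, "ay": 0, "az": 0, "tx": 0.32, "ty": 0, "tz": 0.02, "grip": 0.4}, {"ax": 0, "ay": 0, "az": 0, "tx": 0.345, "ty": 0, "tz": 0.02, "grip": 0.4}])

```text
time: 17.73
tool_pos: [0.5397, -0.1868, 0.0257]
eef_rot: [[0.0, 1.0, -0.0], [-0.0, -0.0, -1.0], [-1.0, 0.0, 0.0]]
ft_force: [-0.7, -0.1, -1.0]
opening: 0.0458
```

Call:
servo_tool(moves=[{"ax": 0, "ay": 0, "az": 0, "tx": 0.012, "ty": 0, "tz": 0, "grip": 0.4}, {"ax": 0, "ay": 0, "az": 0, "tx": 0.02, "ty": 0, "tz": 0, "grip": 0.4}, {"ax": 0, "ay": 0, "az": 0, "tx": 0.02, "ty": 0, "tz": 0, "grip": 0.4}])

```text
time: 18.1
tool_pos: [0.5398, -0.1868, 0.0253]
eef_rot: [[-0.0, 1.0, 0.0], [-0.0, 0.0, -1.0], [-1.0, -0.0, 0.0]]
ft_force: [-3.2, 0.8, 6.4]
opening: 0.0454
```

Contact at 6 N, so I release.

Call:
servo_tool(moves=[{"ax": 0, "ay": 0, "az": 0, "tx": 0, "ty": 0, "tz": 0, "grip": 0.6}, {"ax": 0, "ay": 0, "az": 0, "tx": 0, "ty": 0, "tz": 0, "grip": 0.9}, {"ax": 0, "ay": 0, "az": 0, "tx": 0, "ty": 0, "tz": 0, "grip": 0.9}, {"ax": 0, "ay": 0, "az": 0, "tx": 0, "ty": 0, "tz": 0, "grip": 0.9}])

```text
time: 18.6
tool_pos: [0.5397, -0.1868, 0.0244]
eef_rot: [[-0.0, 1.0, 0.0], [0.0, 0.0, -1.0], [-1.0, -0.0, -0.0]]
ft_force: [-1.2, 0.0, -0.2]
opening: 0.0793
```

Call:
servo_tool(moves=[{"ax": 0, "ay": 0, "az": 0, "tx": -0.6, "ty": 0, "tz": 0, "grip": 1}, {"ax": 0, "ay": 0, "az": 0, "tx": -1.5, "ty": 0, "tz": 0, "grip": 1}, {"ax": 0, "ay": 0, "az": 0, "tx": -1.7, "ty": -0.2, "tz": -0.9, "grip": 1}, {"ax": 0, "ay": 0, "az": 0, "tx": -1.7, "ty": -0.5, "tz": -1.8, "grip": 1}, {"ax": 0, "ay": 0, "az": 0, "tx": -1.7, "ty": -0.8, "tz": -2.7, "grip": 1}])

```text
time: 19.23
tool_pos: [0.4912, -0.0235, 0.1269]
eef_rot: [[0.001, 1.0, -0.001], [-0.0, -0.001, -1.0], [-1.0, 0.001, 0.0]]
ft_force: [0.8, 0.5, 0.3]
opening: 0.0884
```

Call:
servo_tool(moves=[{"ax": 0, "ay": 0, "az": 0, "tx": 0, "ty": -0.32, "tz": -0.9, "grip": 1}, {"ax": 0, "ay": 0, "az": 0, "tx": 0, "ty": -0.64, "tz": -1.8, "grip": 1}, {"ax": 0, "ay": 0, "az": 0, "tx": 0, "ty": -0.96, "tz": -2.7, "grip": 1}, {"ax": 0, "ay": 0, "az": 0, "tx": 0, "ty": -1.28, "tz": -3.6, "grip": 1}, {"ax": 0, "ay": 0, "az": 0, "tx": 0, "ty": -1.54, "tz": -4.43, "grip": 1}])

```text
time: 19.85
tool_pos: [0.3984, 0.2428, 0.1267]
eef_rot: [[0.001, 1.0, 0.0], [0.0, 0.0, -1.0], [-1.0, 0.001, -0.0]]
ft_force: [0.9, 0.8, 0.1]
opening: 0.0883
```

```bash
python3 - <<'E'
from meas import *
im,d=snap("top","t4")
for u,v in((262,282),(376,248),(432,226)):
    P=[world("top",b,a,d[a,b]) for a in range(v-25,v+26) for b in range(u-25,u+26) if d[a,b]>0]
    P=np.array([p for p in P if .05<p[2]<.07]); print(len(P), P.mean(0).round(4) if len(P) else "")
P=r.get_state();print(P["tool_pos"],P["time"])
E
```

```text
304 [0.4547 0.101  0.06  ]
300 [ 0.5397 -0.1856  0.0599]
305 [ 0.5887 -0.3278  0.0598]
[0.3962721  0.24722385 0.12674048] 19.9
```

Call:
servo_tool(moves=[{"ax": 0, "ay": 0, "az": 0, "tx": 0.1, "ty": 0, "tz": 0, "grip": 1}, {"ax": 0, "ay": 0, "az": 0, "tx": 0.6, "ty": 0, "tz": 0, "grip": 1}, {"ax": 0, "ay": 0, "az": 0, "tx": 1.2, "ty": 0, "tz": 0, "grip": 1}, {"ax": 0, "ay": 0, "az": 0, "tx": 1.73, "ty": 0, "tz": 0, "grip": 1}, {"ax": 0, "ay": 0, "az": 0, "tx": 1.73, "ty": 0, "tz": 0, "grip": 1}])

```text
time: 20.52
tool_pos: [0.3975, 0.239, 0.0204]
eef_rot: [[-0.006, 1.0, -0.002], [-0.002, -0.002, -1.0], [-1.0, -0.006, 0.002]]
ft_force: [1.0, -0.3, 0.7]
opening: 0.0881
```

Call:
servo_tool(moves=[{"ax": 0, "ay": 0, "az": 0, "tx": 0, "ty": 0, "tz": 0, "grip": 1}, {"ax": 0, "ay": 0, "az": 0, "tx": 0, "ty": 0, "tz": 0, "grip": 1}])

```text
time: 20.78
tool_pos: [0.4007, 0.241, 0.0241]
eef_rot: [[0.003, 1.0, -0.0], [0.001, -0.0, -1.0], [-1.0, 0.003, -0.001]]
ft_force: [0.1, 0.1, -0.9]
opening: 0.0882
```

Call:
servo_tool(moves=[{"ax": 0, "ay": 0, "az": 0, "tx": 0, "ty": 0, "tz": 0, "grip": 0.4}, {"ax": 0, "ay": 0, "az": 0, "tx": 0, "ty": 0, "tz": 0, "grip": 0.4}, {"ax": 0, "ay": 0, "az": 0, "tx": 0, "ty": 0, "tz": 0, "grip": 0.4}, {"ax": 0, "ay": 0, "az": 0, "tx": 0, "ty": 0, "tz": 0, "grip": 0.4}, {"ax": 0, "ay": 0, "az": 0, "tx": 0, "ty": 0, "tz": 0, "grip": 0.4}])

```text
time: 21.4
tool_pos: [0.3992, 0.241, 0.0227]
eef_rot: [[-0.0, 1.0, 0.0], [-0.0, 0.0, -1.0], [-1.0, -0.0, 0.0]]
ft_force: [-1.0, -0.8, -0.7]
opening: 0.0454
```

Call:
servo_tool(moves=[{"ax": 0, "ay": 0, "az": 0, "tx": -0.6, "ty": 0, "tz": 0, "grip": 0.4}, {"ax": 0, "ay": 0, "az": 0, "tx": -1.5, "ty": 0, "tz": 0, "grip": 0.4}, {"ax": 0, "ay": 0, "az": 0, "tx": -1.6, "ty": -0.05, "tz": 0.8, "grip": 0.4}, {"ax": 0, "ay": 0, "az": 0, "tx": -1.6, "ty": -0.1, "tz": 1.6, "grip": 0.4}, {"ax": 0, "ay": 0, "az": 0, "tx": -1.6, "ty": -0.15, "tz": 2.4, "grip": 0.4}])

```text
time: 22.02
tool_pos: [0.39, 0.0959, 0.1189]
eef_rot: [[0.001, 1.0, 0.001], [-0.0, 0.001, -1.0], [-1.0, 0.001, 0.0]]
ft_force: [-0.4, 0.2, -0.7]
opening: 0.0453
```

Call:
servo_tool(moves=[{"ax": 0, "ay": 0, "az": 0, "tx": 0, "ty": -0.05, "tz": 0.8, "grip": 0.4}, {"ax": 0, "ay": 0, "az": 0, "tx": 0, "ty": -0.1, "tz": 1.6, "grip": 0.4}, {"ax": 0, "ay": 0, "az": 0, "tx": 0, "ty": -0.15, "tz": 2.4, "grip": 0.4}, {"ax": 0, "ay": 0, "az": 0, "tx": 0, "ty": -0.2, "tz": 3.2, "grip": 0.4}, {"ax": 0, "ay": 0, "az": 0, "tx": 0, "ty": -0.25, "tz": 4, "grip": 0.4}])

```text
time: 22.65
tool_pos: [0.3749, -0.1445, 0.1187]
eef_rot: [[0.0, 1.0, -0.0], [-0.0, -0.0, -1.0], [-1.0, 0.0, 0.0]]
ft_force: [0.4, 0.6, 0.1]
opening: 0.0457
```

Call:
servo_tool(moves=[{"ax": 0, "ay": 0, "az": 0, "tx": 0, "ty": -0.02, "tz": 0.8, "grip": 0.4}, {"ax": 0, "ay": 0, "az": 0, "tx": 0, "ty": -0.02, "tz": 1.5, "grip": 0.4}, {"ax": 0, "ay": 0, "az": 0, "tx": 0, "ty": -0.02, "tz": 1.9, "grip": 0.4}, {"ax": 0, "ay": 0, "az": 0, "tx": 0, "ty": -0.02, "tz": 1.9, "grip": 0.4}, {"ax": 0, "ay": 0, "az": 0, "tx": 0, "ty": -0.02, "tz": 1.9, "grip": 0.4}])

```text
time: 23.28
tool_pos: [0.3738, -0.2556, 0.1182]
eef_rot: [[-0.001, 1.0, 0.001], [0.002, 0.001, -1.0], [-1.0, -0.001, -0.002]]
ft_force: [0.3, 0.5, -1.2]
opening: 0.0455
```

Call:
servo_tool(moves=[{"ax": 0, "ay": 0, "az": 0, "tx": 0.4, "ty": 0, "tz": 0, "grip": 0.4}, {"ax": 0, "ay": 0, "az": 0, "tx": 0.9, "ty": 0, "tz": 0, "grip": 0.4}, {"ax": 0, "ay": 0, "az": 0, "tx": 1.2, "ty": 0, "tz": 0, "grip": 0.4}, {"ax": 0, "ay": 0, "az": 0, "tx": 1.2, "ty": 0, "tz": 0, "grip": 0.4}, {"ax": 0, "ay": 0, "az": 0, "tx": 1.2, "ty": 0, "tz": 0, "grip": 0.4}])

```text
time: 23.9
tool_pos: [0.3746, -0.2565, 0.0473]
eef_rot: [[0.0, 1.0, 0.001], [-0.0, 0.001, -1.0], [-1.0, 0.0, 0.0]]
ft_force: [0.0, -0.8, -0.4]
opening: 0.0455
```

```bash
python3 - <<'E'
from h import *
im,d=snap("side","s6");cv2.imwrite("pics/s6c.png",cv2.resize(im[110:270,290:490,::-1],None,fx=3.5,fy=3.5))
s=r.get_state();print(s["tool_pos"],s["ft_force"])
E
```

```text
[ 0.37471867 -0.25697404  0.04758281] [ 0.08567539  0.02163608 -0.37535711]
```

View pics/s6c.png

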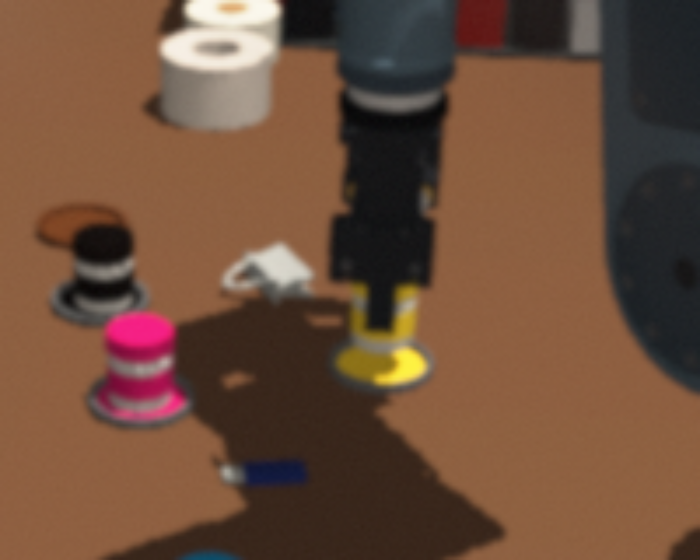

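The yellow pot is centred over its dish (crop (382,330) against (382,364)), and black and magenta stand upright in theirs. Lowering it.

Call:
servo_tool(moves=[{"ax": 0, "ay": 0, "az": 0, "tx": 0.15, "ty": 0, "tz": 0, "grip": 0.4}, {"ax": 0, "ay": 0, "az": 0, "tx": 0.25, "ty": 0, "tz": 0, "grip": 0.4}, {"ax": 0, "ay": 0, "az": 0, "tx": 0.3, "ty": 0, "tz": 0, "grip": 0.4}, {"ax": 0, "ay": 0, "az": 0, "tx": 0.33, "ty": 0, "tz": 0, "grip": 0.4}, {"ax": 0, "ay": 0, "az": 0, "tx": 0.345, "ty": 0, "tz": 0, "grip": 0.4}])

```text
time: 24.58
tool_pos: [0.3741, -0.257, 0.0259]
eef_rot: [[-0.0, 1.0, -0.0], [0.0, -0.0, -1.0], [-1.0, -0.0, -0.0]]
ft_force: [0.3, 0.5, -2.3]
opening: 0.0456
```

Call:
servo_tool(moves=[{"ax": 0, "ay": 0, "az": 0, "tx": 0.008, "ty": 0, "tz": 0, "grip": 0.4}, {"ax": 0, "ay": 0, "az": 0, "tx": 0.012, "ty": 0, "tz": 0, "grip": 0.4}])

```text
time: 24.82
tool_pos: [0.3741, -0.257, 0.0256]
eef_rot: [[-0.0, 1.0, 0.0], [0.0, 0.0, -1.0], [-1.0, -0.0, -0.0]]
ft_force: [-2.5, 2.9, 7.7]
opening: 0.0454
```

Contact at 8 N. I release, rise and move clear.

Call:
servo_tool(moves=[{"ax": 0, "ay": 0, "az": 0, "tx": 0, "ty": 0, "tz": 0, "grip": 0.6}, {"ax": 0, "ay": 0, "az": 0, "tx": 0, "ty": 0, "tz": 0, "grip": 0.9}, {"ax": 0, "ay": 0, "az": 0, "tx": 0, "ty": 0, "tz": 0, "grip": 0.9}, {"ax": 0, "ay": 0, "az": 0, "tx": 0, "ty": 0, "tz": 0, "grip": 0.9}])

```text
time: 25.32
tool_pos: [0.3741, -0.257, 0.0252]
eef_rot: [[-0.0, 1.0, 0.0], [0.0, 0.0, -1.0], [-1.0, -0.0, -0.0]]
ft_force: [-0.5, 0.4, -0.1]
opening: 0.079
```

Call:
servo_tool(moves=[{"ax": 0, "ay": 0, "az": 0, "tx": -0.6, "ty": 0, "tz": 0, "grip": 1}, {"ax": 0, "ay": 0, "az": 0, "tx": -1.4, "ty": 0, "tz": 0, "grip": 1}, {"ax": 0, "ay": 0, "az": 0, "tx": -2.2, "ty": 0, "tz": 0.6, "grip": 1}, {"ax": 0, "ay": 0, "az": 0, "tx": -2.7, "ty": -0.6, "tz": 1.3, "grip": 1}, {"ax": 0, "ay": 0, "az": 0, "tx": -3, "ty": -1.2, "tz": 2, "grip": 1}])

```text
time: 25.95
tool_pos: [0.3018, -0.3786, 0.2074]
eef_rot: [[0.001, 1.0, 0.002], [-0.003, 0.002, -1.0], [-1.0, 0.001, 0.003]]
ft_force: [0.3, -0.1, -0.9]
opening: 0.0881
```

Call:
servo_tool(moves=[{"ax": 0, "ay": 0, "az": 0, "tx": 0, "ty": -0.6, "tz": 0.8, "grip": 1}, {"ax": 0, "ay": 0, "az": 0, "tx": 0, "ty": -1.2, "tz": 1.5, "grip": 1}, {"ax": 0, "ay": 0, "az": 0, "tx": 0, "ty": -1.2, "tz": 1.5, "grip": 1}, {"ax": 0, "ay": 0, "az": 0, "tx": 0, "ty": -1.2, "tz": 1.5, "grip": 1}])

```text
time: 26.45
tool_pos: [0.2302, -0.4663, 0.2048]
eef_rot: [[0.0, 1.0, -0.001], [0.001, -0.001, -1.0], [-1.0, 0.0, -0.001]]
ft_force: [1.0, -0.2, 0.1]
opening: 0.0882
```

```bash
python3 - <<'E'
from meas import *
im,d=snap("top","t5");snap("side","s7")
for n,u,v in(("cyan",262,282),("mag",376,248),("black",432,226),("yel",406,314),("white",344,194),("green",141,293)):
    P=[world("top",b,a,d[a,b]) for a in range(v-25,v+26) for b in range(u-25,u+26) if d[a,b]>0]
    P=np.array([p for p in P if .05<p[2]<.07]); print(n,len(P), P.mean(0).round(4) if len(P) else "")
P=r.get_state();print(P["tool_pos"],P["time"],P["ft_force"])
E
```

```text
cyan 302 [0.4547 0.1013 0.0598]
mag 299 [ 0.5395 -0.1855  0.0601]
black 303 [ 0.589  -0.3279  0.0598]
yel 309 [ 0.3739 -0.2553  0.0597]
white 288 [ 0.6671 -0.1044  0.0572]
green 315 [0.4313 0.3855 0.0568]
[ 0.23095729 -0.46581222  0.20497083] 26.55 [ 0.70680692 -0.52988049  0.97571417]
```

View pics/s7.png

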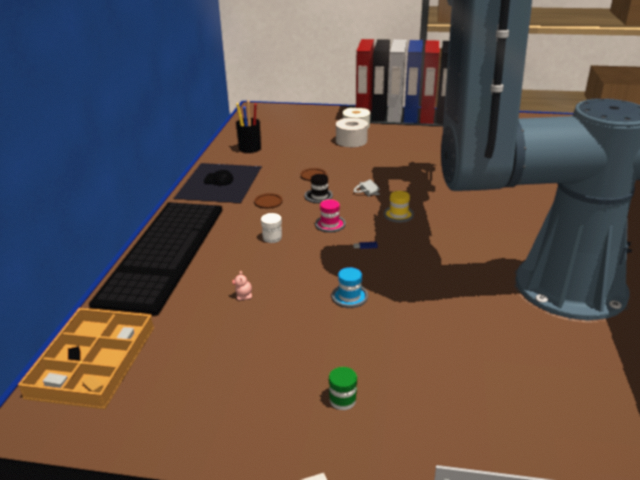

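View pics/t5.png

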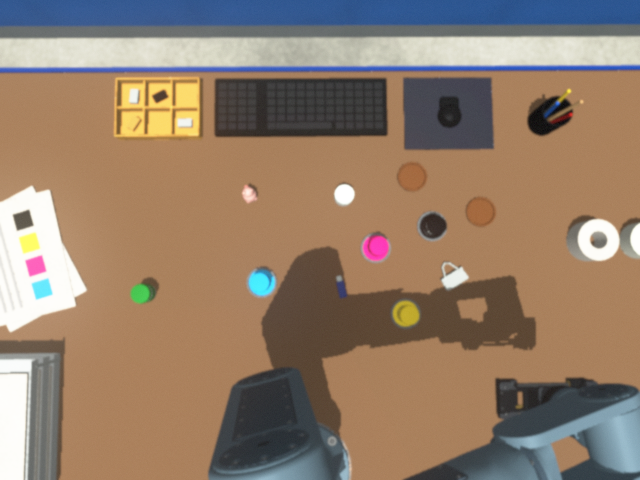

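All four pots stand in their own dishes: black (432,226), cyan (262,282), magenta (376,247), yellow (406,313). White and green have not moved, and the arm is clear.

```bash
python3 -c "
from bench import r
print(r.job_done())"
```

```text
the job is handed in; nothing more can be done
None
```

I put the four pots in the dishes of their own colours in press order (black, cyan, magenta, yellow). Each was lowered until it touched the floor, then released. The job was handed in at about 26.6 s of the 96 s.

- **Placing:** In the last pictures all four lids are level at about z 0.060 and within about 4 mm of their dish centres; black is the furthest off.
- **White and green:** Both are within 1 mm of where they were first measured.
- **Arm:** It is clear of everything, with wrist force about 1 N.
- **Black and cyan contact:** These two were pressed to about 18 N and 17 N at the wrist before release, firmer than magenta and yellow at 6–8 N. That is well under the limits.
- **Cyan check:** One top-camera check of cyan returned nothing, probably because the arm was in the way. Later pictures confirmed the pot is in place.

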